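# Pack the print order and ring for pick-up

## Task

Finish packing the order in the blue tote, where the green housing already stands: put in the orange drill guide, the amber tub with the white lid and the red roller, so that all four stand upright, side by side, flat on the tote's floor; set each one down rather than dropping it. When everything is packed and let go, ring for pick-up by pressing the brass bell's plunger fully down to its stop and letting it come back up. Leave the other things on the table where they are.

Things in the scene. Friction and masses are not known exactly. Their poses are not given: they have to be found in the camera images.
- tote: blue open-topped plastic tote, fixed to the table, outside 176 (its x) x 134 (its y) x 46 mm high, walls and floor 6 mm thick, so 164 x 122 mm inside; origin at the centre of its underside, inner floor 6 mm above it
- guide: orange 3D-printed drill guide, about 0.2 kg: solid block 154 (its x) x 54 (its y) x 50 mm high, with an upright grip fin across the middle of its top, 14 mm thick (along its x), 42 mm wide (along its y), rising from the block's top at 50 mm to 100 mm above the underside; origin at the centre of the underside
- jar: round amber tub with a paper band and a white screw lid of the same diameter, 60 mm diameter, 95 mm tall, about 0.22 kg, standing; origin at the centre of the underside
- housing: green 3D-printed gear housing, a square block 56 x 56 x 90 mm tall with a round steel bearing face on top, about 0.24 kg, already standing loose in the tote, near one of its corners (its centre about 52 mm along the tote's x and 30 mm along the tote's y from the tote's centre); origin at the centre of the underside, x and y square to its faces
- roller: red 3D-printed roller, plain cylinder of 38 mm diameter, 105 mm tall, about 0.12 kg, standing on end; origin at the centre of the underside
- bell: brass counter bell on a black foot of 84 mm diameter, fixed to the table; dome top 41 mm high, plunger above it; origin at the centre of the underside
- bell_top (a point): centre of the top face of the bell's steel plunger button (22 mm diameter), 62 mm above the table when up
- bell_plunger (a joint): travel of the bell's plunger, m: 0 up, 0.008 fully down at its stop; a spring (2 N at the top, 6 N at the stop) returns it
- glue: bystander: white glue bottle with yellow cap, 38 mm diameter, 105 mm tall, standing; origin at the centre of its underside
- gear: bystander: white printed gear lying flat, 66 mm diameter, 28 mm high; origin at the centre of its underside
- planter: bystander: yellow open cup, 68 mm diameter at the rim, 65 mm tall; origin at the centre of its underside
- cleaner: bystander: clear cleaner bottle with blue cap, 68 mm diameter, 190 mm tall; origin at the centre of its underside
- spool: bystander: filament spool lying flat, black flanges of 200 mm diameter, 65 mm high; origin at the centre of its underside
- ruler: bystander: plain steel ruler lying flat beyond the goods, 200 mm long along its x, 28 mm wide, 4 mm thick; origin under its middle
- driver: bystander: yellow-handled screwdriver lying flat among the goods, handle 24 mm thick, 180 mm long along its x; origin under its middle
Mind the look-alikes: they are no part of the job. What is shaped like the bell but pink or purple is not meant.

How it is judged:
By the outcome, as a careful person would: the job done as asked, in the order asked, and still so for the second after the job is handed in, with the robot touching nothing.
It also fails if it takes over 72 s, if anything falls off the work surface, if the arm or the gripper's body presses on something with over 40 N, if the wrist force passes 120 N, or if a joint passes its speed limit or range.

## Robot

A 6-joint arm with a two-finger parallel gripper is mounted at the origin on the work surface. World frame = base frame: x ahead of the robot, y to its left, z up, the work surface at z = 0. Lengths are in m, angles in rad, forces in N, time in s.
With the tool pointing down it reaches from about 0.25 to 0.8 m from the base axis. Payload 8.5 kg.
Tool frame: the origin (TCP) lies midway between the tips of the shut fingers; the grasp point (between the pads) lies 19 mm behind it; z points along the fingers, y is the direction in which the jaws open and shut (so a half turn about z gives the same grasp; the last joint's range is limited). The gripper opens to 85 mm and grips with 20 to 120 N. Pads are 22 mm wide; open, the fingers measure 114 mm over their backs; the gripper's body (76 mm by 85 mm) begins 54 mm behind the grasp point. The pads swing forward as they close: fully open they stand 13 mm farther back than shut.
Start: joints at [1.251, 0.238, -0.013, 1.319, 0, 1.571], TCP at [0.165, 0.498, 0.231] pointing down, gripper open.
Joint ranges: [-2.66, 2.66], [-1.03, 1.9], [-1.14, 1.46], [-1.82, 2.27], [-1.45, 1.34], [-3.14, 3.14]. Speed limits (rad/s): [2.22, 2.22, 2.79, 3.14, 3.14, 3.14].

## Interface

Orientations are given as a 3x3 rotation matrix whose columns are the frame's x, y, z axes.
In Python, from cell import observe, get_image, job_done gives the robot as it stands.
- The arm moves only by the shell command python3 -m handwheel 'ROWS'. ROWS is JSON, one flat list of numbers, 7 for each row, row after row: the shift along the world's x, y, z in mm, then the turn, a rotation vector about the world's x, y, z in rad, then the finger opening in mm, from 0 to 85.4. A call has 1 to 5 rows; each row shifts and turns the pose as measured when the row begins; what a row does not reach is not made up. A row lasts 1/10 s, in which the tool goes at most 50 mm and 8.59 degrees, less where a joint would pass 70% of its speed; a pose out of reach is approached as far as the arm can. A call with a gripper value outside its range is refused whole. The fingers move at their own pace and stop on an object; the grip force is fixed at half the most. Time passes only in rows, so rows that do not move let the fingers close. It gives the time, the measured TCP pose, the force and the opening at its end, in the units of the state.
- observe(): the state, without advancing time (a new reading comes with each control period).
- get_image(name): name is "scene" or "top" or "wrist"; returns a dict with "frame" (400x640x3 uint8, red, green, blue), "camera_matrix" (3x3 intrinsics, pixels), "cam_to_world" (4x4, takes a point from camera to world coordinates); the wrist camera has in their place "T_tool_cam" (4x4, takes a point from camera to tool coordinates, whose origin is the TCP and whose axes are the flange's). Camera axes: x right, y down, z forward; pixel columns grow to the right and rows downward; lengths in m; the calibration is good to about 2 mm. The wrist camera is an equidistant fisheye: a pixel r from the principal point sees the ray r / f radians off the axis. A picture is of the moment at which its call begins: read the wrist's pose just before it. There is no depth.
- job_done(): hands the job in, once; it reports no verdict.
The state is a dict: "time_s": time; "joints": joint angles; "joint_velocities": joint speeds; "joint_torque": joint torques, N m; "eef_pos": TCP position; "tcp_rot": TCP orientation; "contact_force": force on the tool from outside, world axes, zero at the start; "torque": the same for the moment, N m; "grip_width": opening from 0.0 (shut) to 1.0 (fully open).
Only numpy, scipy, OpenCV 4.12 (cv2) and the standard library are available. Lean on these libraries where they do the work, as an engineer would, in place of code of your own. Each camera call takes 0.05 s, during which the arm holds its last target. There are 200 camera calls.

## Working session

There is one attempt and no reset: what is moved stays moved. The work goes in short steps, Python scripts to look and compute and a shell command to move; the robot and the scene stay as the last step left them, time stands still between calls to the robot, and variables do not carry over. Pictures are saved under pics/ and viewed, about 8 in all and at most 12, crops included, and the job is handed in when it is done.

```bash
mkdir -p pics; ls; python3 - <<'E'
from cell import observe,get_image
import cv2,numpy as np
s=observe();print(s)
for n in("top","scene"):
    d=get_image(n);cv2.imwrite(f"pics/{n}0.png",d["frame"][:,:,::-1]);np.savez(f"pics/{n}0.npz",**d);print(n,d["camera_matrix"],d["cam_to_world"])
E
```

```text
pics
{'time_s': 0.0, 'joints': array([ 1.25099111e+00,  2.38776948e-01, -1.42333490e-02,  1.31916660e+00,
        4.58611635e-07,  1.57081182e+00]), 'joint_velocities': array([-0.00052799, -0.00060029,  0.00092959, -0.00019281,  0.00148888,
        0.00042857]), 'joint_torque': array([ 2.73685455e-04, -5.38782763e+01,  3.46438229e+01,  1.85804319e-02,
       -7.87508930e-05,  1.51192177e-05]), 'eef_pos': array([0.16492753, 0.49801028, 0.23068775]), 'tcp_rot': array([[-9.49291800e-01,  3.14396072e-01, -4.34462636e-04],
       [ 3.14396372e-01,  9.49290895e-01, -1.31043052e-03],
       [ 4.37216763e-07, -1.38057442e-03, -9.99999047e-01]]), 'contact_force': array([-0.32435457,  0.43925057,  0.08275449]), 'torque': array([-0.00353273,  0.03447006,  0.05616686]), 'grip_width': 1.0030414240041934}
top [[429.01190922   0.         314.68575393]
 [  0.         429.01190922 196.47393567]
 [  0.           0.           1.        ]] [[-0.02745504 -0.99923214  0.02795254  0.49947336]
 [-0.99956576  0.02714339 -0.01146815  0.05240728]
 [ 0.01070062 -0.02825527 -0.99954346  1.10269338]
 [ 0.          0.          0.          1.        ]]
scene [[458.47804163   0.         325.54223268]
 [  0.         458.47804163 202.59015459]
 [  0.           0.           1.        ]] [[ 0.85073274  0.28384959 -0.44236096  1.13510679]
 [ 0.5251654  -0.49322061  0.69349458 -0.87197048]
 [-0.02133339 -0.82229121 -0.5686669   0.80968997]
 [ 0.          0.          0.          1.        ]]
```

View pics/top0.png

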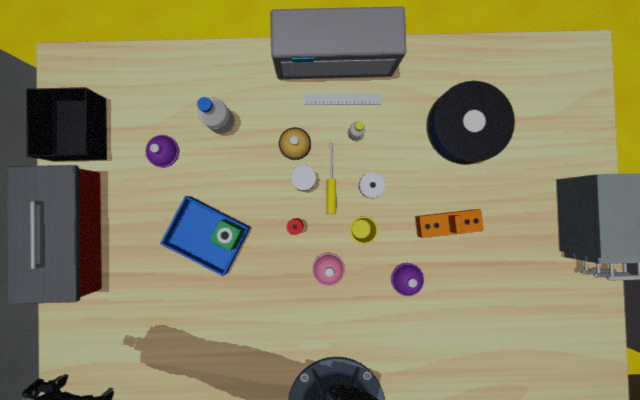

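View pics/scene0.png

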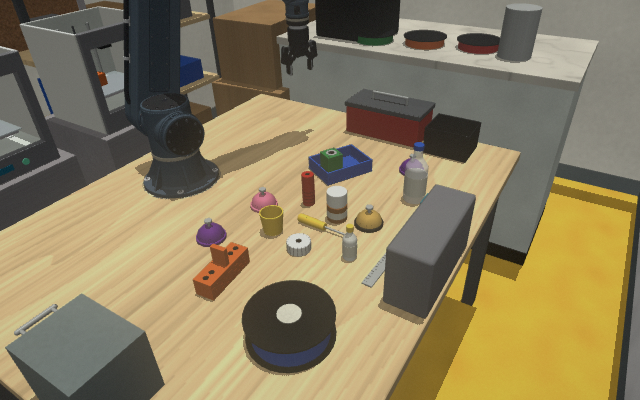

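Top view: tote ~(206,236) with housing at (226,235), roller (295,226), jar lid (303,179), guide (450,223), brass bell (295,143); pink and purple bells are decoys. The scene view agrees. Next I measure.

```bash
cat > h.py <<'E'
import cv2,numpy as np
def load(n):
    d=np.load(f"pics/{n}.npz");return d["frame"],d["camera_matrix"],d["cam_to_world"]
def ray(uv,z,K,T):
    uv=np.atleast_2d(np.array(uv,float));r=np.c_[(uv-K[:2,2])/K[0,0],np.ones(len(uv))]@T[:3,:3].T
    o=T[:3,3];return (o+r*((z-o[2])/r[:,2])[:,None])[:,:2]
def blobs(f,lo,hi,mn=40):
    m=cv2.inRange(cv2.cvtColor(f,cv2.COLOR_RGB2HSV),lo,hi)
    c,_=cv2.findContours(m,cv2.RETR_EXTERNAL,cv2.CHAIN_APPROX_NONE)
    return [x for x in sorted(c,key=cv2.contourArea,reverse=True) if cv2.contourArea(x)>mn]
E
python3 - <<'E'
from h import *
f,K,T=load("top0")
R={"red":((0,150,60),(5,255,255)),"orange":((6,170,80),(14,255,255)),"blue":((105,120,40),(125,255,255)),"green":((50,100,40),(85,255,255)),"brass":((12,100,60),(22,220,255)),"white":((0,0,170),(179,40,255))}
for n,(l,h) in R.items():
    for c in blobs(f,l,h)[:6]:
        print(n,cv2.contourArea(c),cv2.boundingRect(c),[np.round(v,1) for v in cv2.minAreaRect(c)])
cv2.imwrite("pics/c0.png",cv2.resize(f[100:290,150:500,::-1],None,fx=2.28,fy=2.28,interpolation=cv2.INTER_CUBIC))
E
```

```text
red 177.5 (287, 219, 16, 16) [array([294.5, 226.5]), array([15., 15.]), np.float64(90.0)]
blue 3882.5 (161, 196, 89, 80) [array([204.9, 235.2]), array([72.2, 55.6]), np.float64(27.1)]
blue 143.5 (198, 97, 14, 15) [array([204.5, 104. ]), array([14., 13.]), np.float64(90.0)]
blue 69.5 (431, 122, 25, 36) [array([439.8, 141.6]), array([42.4,  8.5]), np.float64(56.7)]
green 577.5 (210, 220, 34, 30) [array([226.3, 234.4]), array([25.9, 25.5]), np.float64(26.6)]
brass 1353.0 (415, 209, 69, 29) [array([448.8, 223.1]), array([23.1, 67.4]), np.float64(83.3)]
brass 665.5 (280, 128, 30, 30) [array([294.5, 142.5]), array([29., 29.]), np.float64(90.0)]
white 459.0 (361, 172, 25, 26) [array([373. , 184.5]), array([25., 24.]), np.float64(90.0)]
white 438.5 (290, 165, 25, 25) [array([302., 177.]), array([24., 24.]), np.float64(90.0)]
white 285.0 (465, 111, 20, 20) [array([474.5, 120.5]), array([19., 19.]), np.float64(90.0)]
white 142.5 (218, 228, 14, 15) [array([224.5, 235. ]), array([14., 13.]), np.float64(90.0)]
```

View pics/c0.png

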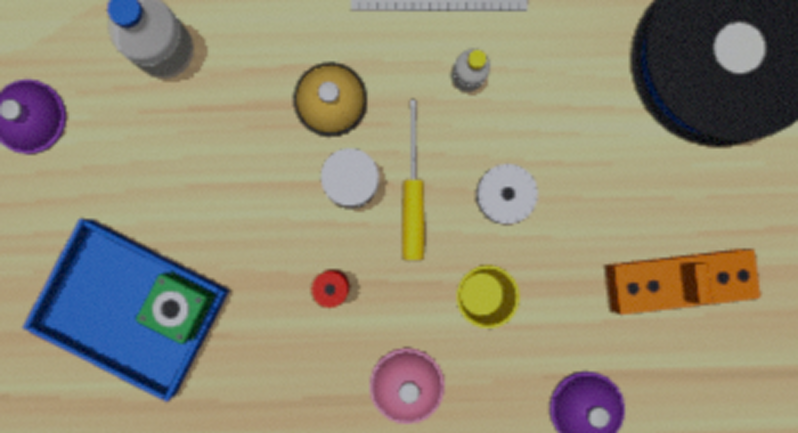

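Crop: brighter rim of tote visible, corners (crop) about (85,221), (228,290), (168,398), (26,326); housing's top at (172,309); jar lid (351,178), roller top (330,289), guide fin around (695,282).

```bash
python3 - <<'E'
from h import *
f,K,T=load("top0")
def b(l,h,i=0): return blobs(f,l,h)[i]
def ctr(c): 
    (u,v),r=cv2.minEnclosingCircle(c); m=cv2.moments(c); return np.array([m['m10']/m['m00'],m['m01']/m['m00']])
t=b((105,120,40),(125,255,255))
for thr in(40,110,140):
    t=b((105,120,thr),(125,255,255)); q=cv2.boxPoints(cv2.minAreaRect(cv2.convexHull(t)))
    w=ray(q,.046,K,T)
    print("tote",thr,w.mean(0).round(4),np.linalg.norm(np.diff(w,axis=0),axis=1).round(4),np.degrees(np.arctan2(*(w[1]-w[0])[::-1])),np.degrees(np.arctan2(*(w[2]-w[1])[::-1])))
g=b((50,100,40),(85,255,255)); w=ray(cv2.boxPoints(cv2.minAreaRect(g)),.096,K,T);print("housing",w.mean(0),np.linalg.norm(np.diff(w,axis=0),axis=1))
print("housingring",ray(ctr(b((0,0,170),(179,40,255),3)),.096,K,T))
print("jar",ray(ctr(b((0,0,170),(179,40,255),1)),.095,K,T))
print("roller",ray(ctr(b((0,150,60),(5,255,255))),.105,K,T))
for thr in (60,150,170,190):
    g=b((6,150,thr),(22,255,255)); r=cv2.minAreaRect(g);w=ray(cv2.boxPoints(r),.05,K,T);print("guide",thr,w.mean(0),np.linalg.norm(np.diff(w,axis=0),axis=1),np.degrees(np.arctan2(*(w[1]-w[0])[::-1])))
m=cv2.inRange(f,(130,130,130),(255,255,255));
n,_,st,ce=cv2.connectedComponentsWithStats(m[128:158,278:312]);i=st[1:,4].argsort()[::-1]+1
# bell: plunger via gray saturation
hs=cv2.cvtColor(f,cv2.COLOR_RGB2HSV)[130:157,281:310]
mm=(hs[...,1]<60)&(hs[...,2]>110);mm[:3]=mm[-3:]=0;ys,xs=np.nonzero(mm);print(len(xs),xs.mean()+281,ys.mean()+130)
print("belltop",ray((xs.mean()+281,ys.mean()+130),.062,K,T),"dome ctr",ray((294.5,142.5),.02,K,T))
from cell import *
d=get_image("wrist");cv2.imwrite("pics/w0.png",d["frame"][:,:,::-1]);print(d["camera_matrix"],d["T_tool_cam"])
E
```

```text
tote 40 [0.4415 0.3119] [0.1357 0.1775 0.1356] -28.167196282869458 -118.61450177596853
tote 110 [0.441  0.3141] [0.1326 0.1741 0.1326] -28.245343812659616 -118.69124406283736
tote 140 [0.4398 0.3115] [0.1301 0.1659 0.13  ] -28.156911755357623 -118.5923980487076
housing [0.44463805 0.24974084] [0.05929102 0.0606892  0.05927966]
housingring [[0.44314383 0.25414496]]
jar [[0.5744472  0.06812375]]
roller [[0.45949891 0.08961458]]
guide 60 [ 0.4545321  -0.28813424] [0.16256071 0.05495253 0.16233224] -84.90162279741402
guide 150 [ 0.45497811 -0.29315377] [0.15247516 0.05495253 0.15226084] -84.90162455054035
guide 170 [ 0.4501673  -0.25479635] [0.0707407  0.05202985 0.0706469 ] -84.49091711397051Traceback (most recent call last):
  File "<stdin>", line 16, in <module>
  File "<stdin>", line 3, in b
IndexError: list index out of range
```

```bash
python3 - <<'E'
from h import *
f,K,T=load("top0")
hs=cv2.cvtColor(f,cv2.COLOR_RGB2HSV)[132:155,283:308]
mm=(hs[...,1]<75)&(hs[...,2]>110);ys,xs=np.nonzero(mm);print(len(xs),xs.mean()+283,ys.mean()+132)
print("belltop",ray((xs.mean()+283,ys.mean()+132),.062,K,T),"dome ctr",ray((294.5,142.5),.02,K,T))
from cell import *
d=get_image("wrist");cv2.imwrite("pics/w0.png",d["frame"][:,:,::-1]);print(d["camera_matrix"],d["T_tool_cam"])
E
```

```text
69 294.18840579710144 139.66666666666666
belltop [[0.6682475  0.08655863]] dome ctr [[0.66783554 0.0873365 ]]
[[309.70691629   0.         320.22500325]
 [  0.         309.70691629 196.50564576]
 [  0.           0.           1.        ]] [[ 5.09983437e-04 -9.57451129e-01 -2.88595003e-01  7.47131445e-02]
 [ 9.99998389e-01 -8.37956477e-06  1.79492241e-03  1.38623016e-04]
 [-1.72096879e-03 -2.88595453e-01  9.57449582e-01 -1.43209067e-01]
 [ 0.00000000e+00  0.00000000e+00  0.00000000e+00  1.00000000e+00]]
```

View pics/w0.png

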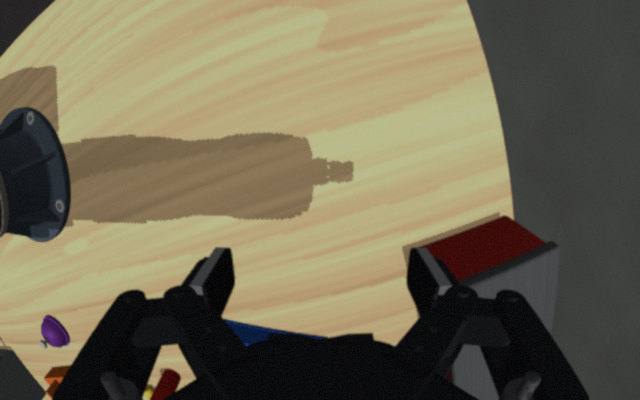

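The wrist view shows only the table and the toolbox edge, with the tote's blue corner at (270,330). Next I move so it looks down on the tote.

```bash
python3 -m handwheel '[37,-23,13,0,0,0,85, 37,-23,13,0,0,0,85, 37,-23,13,0,0,0,85, 37,-23,13,0,0,0,85, 37,-23,13,0,0,0,85]' && python3 -m handwheel '[37,-23,13,0,0,0,85, 37,-23,13,0,0,0,85, 37,-23,13,0,0,0,85, 37,-23,13,0,0,0,85, 0,0,0,0,0,0,85]'
cat >> h.py <<'E'
def wray(uv,z,d,s):
    K=d["camera_matrix"];p=(np.atleast_2d(np.array(uv,float))-K[:2,2])/K[0,0];r=np.linalg.norm(p,axis=1,keepdims=True)
    v=np.c_[p/np.maximum(r,1e-9)*np.sin(r),np.cos(r)]
    T=np.array(d["T_tool_cam"]);R=np.array(s["tcp_rot"]);o=R@T[:3,3]+s["eef_pos"];v=v@(R@T[:3,:3]).T
    return (o+v*((z-o[2])/v[:,2])[:,None])[:,:2]
def wshot(n):
    from cell import observe,get_image
    import pickle
    s=observe();d=get_image("wrist");cv2.imwrite(f"pics/{n}.png",d["frame"][:,:,::-1]);pickle.dump((d,s),open(f"pics/{n}.pkl","wb"));return d,s
E
python3 - <<'E'
from h import *
d,s=wshot("w1");print(s["time_s"],s["joints"].round(3),s["eef_pos"])
E
```

```text
time_s: 0.65
eef_pos: [0.3502, 0.3804, 0.2946]
tcp_rot: [[-0.953, 0.304, -0.004], [0.304, 0.953, -0.005], [0.002, -0.006, -1.0]]
contact_force: [-0.2, 0.4, -0.1]
grip_width: 0.994
time_s: 1.15
eef_pos: [0.5073, 0.2804, 0.3487]
tcp_rot: [[-0.951, 0.308, -0.003], [0.308, 0.951, -0.006], [0.001, -0.007, -1.0]]
contact_force: [-1.3, -0.4, 0.1]
grip_width: 0.997
1.15 [ 0.507  0.337  0.424  1.663 -0.004  0.82 ] [0.50728409 0.28036075 0.34870036]
```

View pics/w1.png

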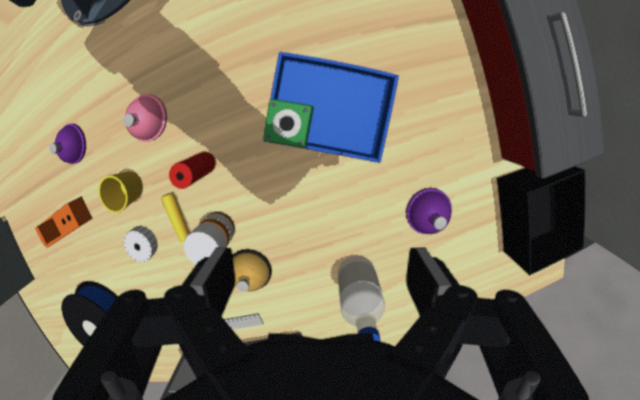

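The wrist view shows the tote clearly: rim corners ~(280,52), (397,75), (380,161), the fourth hidden by the housing with its ring at (287,123).

```bash
python3 - <<'E'
from h import *
import pickle
d,s=pickle.load(open("pics/w1.pkl","rb"));f=d["frame"]
t=blobs(f,(105,120,50),(125,255,255))[0];
a=cv2.approxPolyDP(cv2.convexHull(t),4,True)[:,0]
w=wray(a,.046,d,s);print(np.c_[a,w.round(4)])
tx=np.array([np.cos(np.radians(-118.65)),np.sin(np.radians(-118.65))]);ty=np.array([-tx[1],tx[0]])
p=(wray(t[:,0],.046,d,s)-[.441,.314])@np.c_[tx,ty]*1000
print("extents in tote frame",p.min(0),p.max(0))
# edge line fits far from housing
for nm,sel,i in(("x-",(p[:,0]<-80)&(abs(p[:,1])<45),0),("y-",(p[:,1]<-60)&(abs(p[:,0])<65),1),("y+",(p[:,1]>58)&(p[:,0]<0)&(p[:,0]>-70),1),("x+",(p[:,0]>80)&(p[:,1]<0)&(p[:,1]>-50),0)):
    q=p[sel]; 
    if len(q)>4: k=np.polyfit(q[:,1-i],q[:,i],1);print(nm,k[1].round(1),"slope deg",np.degrees(k[0]).round(2),len(q))
c=[x for x in blobs(f,(0,0,150),(179,50,255)) if 270<x[:,0,0].mean()<300 and 105<x[:,0,1].mean()<140]
for x in c: print("ring",wray(x[:,0].mean(0),.096,d,s))
r=blobs(f,(0,150,60),(5,255,255))
for n in r[:3]: print("red",cv2.boundingRect(n))
E
```

```text
[[2.800e+02 5.300e+01 3.438e-01 2.722e-01]
 [3.970e+02 7.600e+01 4.252e-01 4.218e-01]
 [3.790e+02 1.610e+02 5.380e-01 3.605e-01]
 [3.050e+02 1.470e+02 4.855e-01 2.631e-01]
 [2.710e+02 9.800e+01 4.021e-01 2.394e-01]]
extents in tote frame [-88.18167775 -66.99840863] [84.92889059 64.74699402]
x- -87.4 slope deg -0.16 60
y- -66.1 slope deg 0.1 90
y+ 64.0 slope deg 0.53 47
x+ 84.1 slope deg -0.24 33
ring [[0.44255207 0.25643708]]
red (169, 153, 46, 35)
```

```bash
python3 -m handwheel '[1,-44,0,0,0,0.032,85, 1,-44,0,0,0,0.032,85, 1,-44,0,0,0,0.032,85, 1,-44,0,0,0,0.032,85, 1,-44,0,0,0,0.032,85]' >/dev/null && python3 -m handwheel '[1,-44,0,0,0,0.032,85, 1,-44,0,0,0,0.032,85, 1,-44,0,0,0,0.032,85, 1,-44,-10,0,0,0.032,85, 1,-44,-10,0,0,0.032,85]' && python3 -m handwheel '[0,-44,-10,0,0,0.032,85, 0,-44,-10,0,0,0.032,85, 0,-37,-10,0,0,0.032,85, 0,0,0,0,0,0,85, 0,0,0,0,0,0,85]'
python3 - <<'E'
from h import *
d,s=wshot("w2");print(s["time_s"],s["joints"].round(3),s["eef_pos"],np.degrees(np.arctan2(*s["tcp_rot"][[1,0],1])))
f=d["frame"]
for c in blobs(f,(4,150,60),(16,255,255))[:3]:
    print(cv2.boundingRect(c),cv2.contourArea(c))
hsv=cv2.cvtColor(f,cv2.COLOR_RGB2HSV)
x,y,w,h=cv2.boundingRect(blobs(f,(4,150,60),(16,255,255))[0])
cv2.imwrite("pics/w2c.png",cv2.resize(f[max(0,y-30):y+h+30,max(0,x-30):x+w+30,::-1],None,fx=3,fy=3,interpolation=cv2.INTER_CUBIC)[:600,:800])
print(x,y)
E
```

```text
time_s: 2.2
eef_pos: [0.5074, -0.1602, 0.3231]
tcp_rot: [[-0.999, -0.038, -0.009], [-0.038, 0.999, -0.007], [0.009, -0.007, -1.0]]
contact_force: [0.0, 1.0, -0.7]
grip_width: 1.0
time_s: 2.7
eef_pos: [0.5047, -0.2889, 0.2878]
tcp_rot: [[-0.99, -0.139, -0.013], [-0.139, 0.99, -0.004], [0.014, -0.002, -1.0]]
contact_force: [-0.1, 1.5, -0.3]
grip_width: 0.996
2.7 [-0.514  0.336  0.268  1.512 -0.01  -0.653] [ 0.50474932 -0.28888976  0.28782   ] 97.96560327766896
(261, 104, 124, 48) 5066.0
(517, 226, 20, 30) 46.5
261 104
```

View pics/w2c.png

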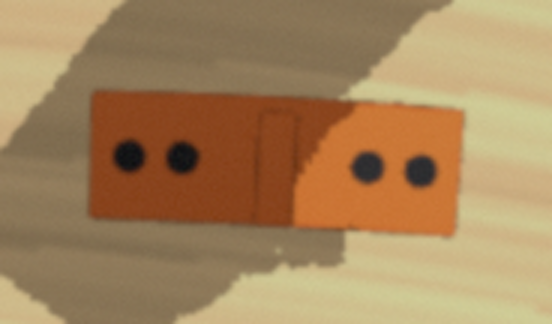

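The crop shows the guide from above: top face corners ~(93,90), (464,110), (455,236), (90,217) in the crop; hole pairs symmetric around the fin.

```bash
python3 - <<'E'
from h import *
import pickle
d,s=pickle.load(open("pics/w2.pkl","rb"));f=d["frame"]
o=np.array([231,74.])-.33
h=wray(np.array([(129,156),(182,157),(368,166),(420,171)])/3+o,.05,d,s);print("holes",h.round(4),h.mean(0),np.degrees(np.arctan2(*(h[0]-h[3])[::-1])))
c=wray(np.array([(93,90),(464,110),(455,236),(90,217)])/3+o,.05,d,s);print(c.mean(0),np.linalg.norm(np.diff(c,axis=0),axis=1),np.degrees(np.arctan2(*(c[0]-c[1])[::-1])),np.degrees(np.arctan2(*(c[3]-c[2])[::-1])))
from cell import observe
s=observe();print(s["eef_pos"],s["tcp_rot"].round(4))
E
```

```text
holes [[ 0.4595 -0.3525]
 [ 0.4572 -0.3307]
 [ 0.4502 -0.2547]
 [ 0.4489 -0.233 ]] [ 0.45394506 -0.29273781] -84.92765754476898
[ 0.45367455 -0.29235193] [0.15261735 0.0529917  0.15282748] -85.01651021300198 -84.98727887707011
[ 0.50482578 -0.28863426  0.28774207] [[-0.9902 -0.1392 -0.0134]
 [-0.1392  0.9903 -0.0043]
 [ 0.0139 -0.0024 -0.9999]]
```

```bash
python3 -m handwheel '[-26,-2,-20,0.004,-0.013,-0.03,45, -25,-2,-30,0,0,-0.022,45, 0,0,-40,0,0,0,45, 0,0,-40,0,0,0,45, 0,0,0,0,0,0,45]'
python3 -m handwheel '[0,0,0,0,0,0,45]'
```

```text
time_s: 3.25
eef_pos: [0.4539, -0.2847, 0.157]
tcp_rot: [[-0.996, -0.094, 0.005], [-0.094, 0.996, -0.002], [-0.005, -0.002, -1.0]]
contact_force: [-0.4, 0.3, 0.0]
grip_width: 0.528
time_s: 3.35
eef_pos: [0.4544, -0.2836, 0.1584]
tcp_rot: [[-0.995, -0.095, 0.006], [-0.095, 0.995, -0.002], [-0.006, -0.003, -1.0]]
contact_force: [0.4, -0.0, 0.8]
grip_width: 0.524
```

```bash
python3 -m handwheel '[0,-9,-10,0,0.005,0,45, 0,0,-28,0,0,0,45, 0,0,-28,0,0,0,45, 0,0,-20,0,0,0,45, 0,0,0,0,0,0,45]'
python3 -m handwheel '[0,0,0,0,0,0,45]'
```

```text
time_s: 3.85
eef_pos: [0.462, -0.2967, 0.0782]
tcp_rot: [[-0.995, -0.099, 0.014], [-0.099, 0.995, -0.011], [-0.013, -0.013, -1.0]]
contact_force: [-0.0, 0.3, -0.2]
grip_width: 0.526
time_s: 3.95
eef_pos: [0.4631, -0.2975, 0.0794]
tcp_rot: [[-0.995, -0.099, 0.015], [-0.099, 0.995, -0.012], [-0.014, -0.014, -1.0]]
contact_force: [0.2, -0.4, 1.1]
grip_width: 0.529
```

```bash
python3 -m handwheel '[-9,5,-5,0.012,0.015,-0.01,45, 0,0,0,0,0,0,45, 0,0,0,0,0,0,45]'
```

```text
time_s: 4.25
eef_pos: [0.4554, -0.2935, 0.0776]
tcp_rot: [[-0.996, -0.088, 0.003], [-0.088, 0.996, -0.002], [-0.003, -0.002, -1.0]]
contact_force: [0.6, 0.6, -0.2]
grip_width: 0.527
```

```bash
python3 -m handwheel '[-2,0,-8,0,0,0,45, 0,0,-6,0,0,0,45, 0,0,0,0,0,0,0, 0,0,0,0,0,0,0, 0,0,0,0,0,0,0]'
python3 -m handwheel '[0,0,0,0,0,0,0, 0,0,0,0,0,0,0]'
```

```text
time_s: 4.75
eef_pos: [0.4535, -0.2938, 0.0632]
tcp_rot: [[-0.996, -0.088, 0.004], [-0.088, 0.996, -0.003], [-0.004, -0.003, -1.0]]
contact_force: [-0.8, -0.4, 1.8]
grip_width: 0.153
time_s: 4.95
eef_pos: [0.4535, -0.2937, 0.0633]
tcp_rot: [[-0.996, -0.088, 0.004], [-0.088, 0.996, -0.003], [-0.004, -0.003, -1.0]]
contact_force: [0.1, -0.4, -0.1]
grip_width: 0.158
```

```bash
python3 -m handwheel '[0,0,30,0,0,0,0, 0,0,40,0,0,0,0, 0,0,45,0,0,0,0, 0,0,40,0,0,0,0, 0,20,10,0,0,0,0]'
python3 -m handwheel '[-3,40,0,0,0,-0.04,0, -3,42,0,0,0,-0.042,0, -3,42,0,0,0,-0.042,0, -3,42,0,0,0,-0.042,0, -3,42,0,0,0,-0.042,0]'
python3 -m handwheel '[-3,42,0,0,0,-0.042,0, -3,42,0,0,0,-0.042,0, -3,42,0,0,0,-0.042,0, -3,42,0,0,0,-0.042,0, -3,42,0,0,0,-0.042,0]'
```

```text
time_s: 5.45
eef_pos: [0.4507, -0.2728, 0.2309]
tcp_rot: [[-0.996, -0.087, -0.002], [-0.087, 0.996, 0.001], [0.002, 0.001, -1.0]]
contact_force: [0.7, -0.4, -2.3]
grip_width: 0.156
time_s: 5.95
eef_pos: [0.436, -0.0619, 0.2337]
tcp_rot: [[-0.991, 0.135, 0.004], [0.135, 0.991, -0.003], [-0.004, -0.002, -1.0]]
contact_force: [1.4, -0.4, -2.1]
grip_width: 0.154
time_s: 6.45
eef_pos: [0.4183, 0.1564, 0.2343]
tcp_rot: [[-0.938, 0.348, 0.006], [0.348, 0.938, -0.003], [-0.007, -0.001, -1.0]]
contact_force: [0.0, -0.6, -2.1]
grip_width: 0.157
```

```bash
python3 -m handwheel '[-2,43,0,0,0,-0.036,0, -2,43,0,0,0,-0.036,0, -2,43,0,0,0,-0.036,0, -1,38,0,0,0,-0.03,0, 0,0,0,0,0,0,0]'
python3 -m handwheel '[0,0,0,0,0,0,0, 0,0,0,0,0,0,0]'
```

```text
time_s: 6.95
eef_pos: [0.4085, 0.3351, 0.2339]
tcp_rot: [[-0.88, 0.475, 0.006], [0.475, 0.88, -0.003], [-0.007, 0.0, -1.0]]
contact_force: [0.6, -0.3, -0.9]
grip_width: 0.153
time_s: 7.15
eef_pos: [0.4078, 0.3354, 0.2332]
tcp_rot: [[-0.881, 0.473, 0.005], [0.473, 0.881, -0.004], [-0.007, -0.001, -1.0]]
contact_force: [-0.1, -0.4, -0.6]
grip_width: 0.152
```

```bash
python3 -m handwheel '[4,-4,-20,0.004,0.006,-0.007,0, 0,0,-30,0,0,0,0, 0,0,-30,0,0,0,0, 0,0,-15,0,0,0,0, 0,0,0,0,0,0,0]'
python3 -m handwheel '[0,0,0,0,0,0,0, 0,0,0,0,0,0,0]'
```

```text
time_s: 7.65
eef_pos: [0.4131, 0.3254, 0.1372]
tcp_rot: [[-0.875, 0.485, 0.002], [0.485, 0.875, 0.001], [-0.001, 0.002, -1.0]]
contact_force: [0.7, -0.0, -1.0]
grip_width: 0.157
time_s: 7.85
eef_pos: [0.4138, 0.324, 0.1387]
tcp_rot: [[-0.874, 0.487, 0.002], [0.487, 0.874, 0.001], [-0.001, 0.002, -1.0]]
contact_force: [0.3, 0.1, -1.7]
grip_width: 0.159
```

```bash
python3 -m handwheel '[-2,7,-8,0,0,0.008,0, 0,0,0,0,0,0,0, 0,0,0,0,0,0,0]'
python3 - <<'E'
from h import *
d,s=wshot("w3")
from cell import get_image
e=get_image("top");np.savez("pics/top1.npz",**e)
a=d["frame"][60:360,160:480,::-1];b=cv2.resize(e["frame"][180:290,150:270,::-1],(327,300),interpolation=cv2.INTER_CUBIC)
cv2.imwrite("pics/m3.png",np.hstack([a,b]))
E
```

```text
time_s: 8.15
eef_pos: [0.4129, 0.3323, 0.1324]
tcp_rot: [[-0.878, 0.479, 0.006], [0.479, 0.878, 0.004], [-0.003, 0.006, -1.0]]
contact_force: [0.1, 0.6, -1.4]
grip_width: 0.155
```

View pics/m3.png

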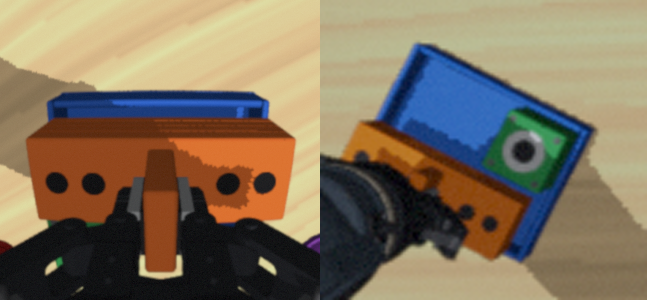

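Guide aligned with and centred over the tote's free long side (wrist: guide 27–295, rim 48–268), clear of the housing.

```bash
python3 -m handwheel '[-1,-1,-12,-0.004,0.006,0,0, 0,0,-12,0,0,0,0, 0,0,-12,0,0,0,0, 0,0,0,0,0,0,0, 0,0,0,0,0,0,0]'
```

```text
time_s: 8.75
eef_pos: [0.411, 0.3306, 0.0922]
tcp_rot: [[-0.878, 0.479, -0.002], [0.479, 0.878, -0.001], [0.001, -0.002, -1.0]]
contact_force: [-0.0, -0.0, -1.3]
grip_width: 0.156
```

```bash
python3 -m handwheel '[0,0,-11,0,0,0,0, 0,0,-8,0,0,0,0, 0,0,-2,0,0,0,0, 0,0,0,0,0,0,0, 0,0,0,0,0,0,0]'
```

```text
time_s: 9.25
eef_pos: [0.4112, 0.3307, 0.0695]
tcp_rot: [[-0.878, 0.479, -0.002], [0.479, 0.878, -0.001], [0.001, -0.002, -1.0]]
contact_force: [-0.3, -1.1, -1.6]
grip_width: 0.151
```

```bash
python3 -m handwheel '[0,0,-1.5,0,0,0,0, 0,0,0,0,0,0,0]'; python3 -m handwheel '[0,0,-1,0,0,0,0, 0,0,0,0,0,0,0]'
```

```text
time_s: 9.45
eef_pos: [0.4113, 0.331, 0.0699]
tcp_rot: [[-0.878, 0.479, -0.001], [0.479, 0.878, -0.0], [0.001, -0.001, -1.0]]
contact_force: [-0.9, -0.5, -2.0]
grip_width: 0.153
time_s: 9.65
eef_pos: [0.4117, 0.3313, 0.0695]
tcp_rot: [[-0.878, 0.479, 0.0], [0.479, 0.878, 0.001], [0.0, 0.001, -1.0]]
contact_force: [-0.7, -0.1, -1.0]
grip_width: 0.156
```

```bash
python3 -m handwheel '[0,0,-2.5,0,0,0,0]'; python3 -m handwheel '[0,0,-2,0,0,0,0]'
```

```text
time_s: 9.75
eef_pos: [0.4117, 0.3317, 0.0691]
tcp_rot: [[-0.878, 0.479, 0.001], [0.479, 0.878, 0.002], [0.0, 0.002, -1.0]]
contact_force: [-14.8, -8.3, 53.8]
grip_width: 0.156
time_s: 9.85
eef_pos: [0.4117, 0.3317, 0.0692]
tcp_rot: [[-0.878, 0.479, 0.002], [0.479, 0.878, 0.003], [-0.0, 0.004, -1.0]]
contact_force: [-7.3, -5.2, 24.3]
grip_width: 0.157
```

```bash
python3 -m handwheel '[0,0,0,0,0,0,34, 0,0,0,0,0,0,34, 0,0,0,0,0,0,34, 0,0,20,0,0,0,34, 0,0,30,0,0,0,34]'; python3 -m handwheel '[0,0,40,0,0,0,85, 0,0,40,0,0,0,85, 20,-40,0,0,0,0,85, 20,-44,0,0,0,0,85, 20,-44,0,0,0,0,85]'
python3 - <<'E'
from h import *
from cell import *
e=get_image("top");np.savez("pics/top2.npz",**e)
d,s=wshot("w4");print(s["time_s"],s["eef_pos"],np.degrees(np.arctan2(*s["tcp_rot"][[1,0],1])))
f=e["frame"][180:290,150:330,::-1]
cv2.imwrite("pics/m4.png",cv2.resize(f,None,fx=3.5,fy=3.5,interpolation=cv2.INTER_CUBIC))
E
```

```text
time_s: 10.35
eef_pos: [0.4101, 0.3304, 0.1172]
tcp_rot: [[-0.878, 0.479, -0.002], [0.479, 0.878, -0.001], [0.002, -0.002, -1.0]]
contact_force: [0.7, 0.2, 0.5]
grip_width: 0.396
time_s: 10.85
eef_pos: [0.4714, 0.2048, 0.2028]
tcp_rot: [[-0.883, 0.47, 0.002], [0.47, 0.883, 0.003], [-0.001, 0.003, -1.0]]
contact_force: [0.6, 0.4, 0.1]
grip_width: 0.994
10.9 [0.4736988  0.19882698 0.20254255] 61.71214336080844
```

View pics/m4.png

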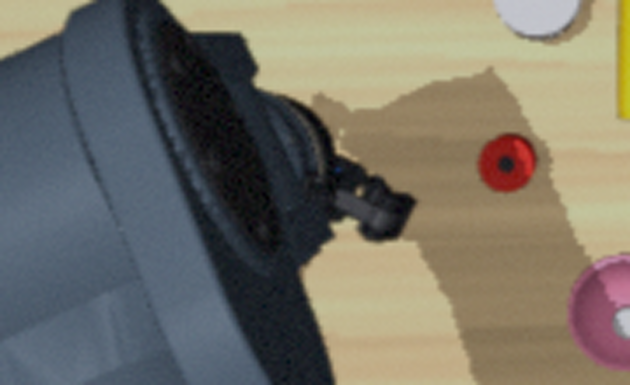

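Guide no longer visible in this top shot (arm covers the tote); roller still stands at its place. I take the jar's and roller's positions from the wrist shot too.

```bash
python3 - <<'E'
from h import *
import pickle
for n in("w1","w4"):
    d,s=pickle.load(open(f"pics/{n}.pkl","rb"));f=d["frame"]
    for nm,lo,hi,z in(("white",(0,0,140),(179,45,255),.095),("red",(0,150,50),(5,255,255),.105)):
        for c in blobs(f,lo,hi,80)[:6]:
            w=wray(c[:,0],z,d,s).astype(np.float32);(x,y),r=cv2.minEnclosingCircle(w);print(n,nm,cv2.boundingRect(c),round(x,4),round(y,4),round(2*r,4))
E
```

```text
w1 white (341, 291, 44, 36) 0.7481 0.2772 0.0795
w1 white (184, 232, 34, 33) 0.5735 0.0682 0.0605
w1 white (124, 230, 28, 32) 0.5383 -0.0451 0.0578
w1 white (226, 315, 37, 15) 0.7166 0.0776 0.0638
w1 white (273, 109, 28, 28) 0.4429 0.2552 0.0362
w1 white (563, 13, 24, 102) 0.4626 0.7302 0.1713
w1 red (463, 0, 72, 170) 0.4746 0.5599 0.2657
w1 red (169, 153, 46, 35) 0.4572 0.1119 0.0744
w4 white (341, 110, 44, 45) 0.443 0.2551 0.0367
w4 white (227, 309, 58, 37) 0.5677 0.069 0.0655
w4 white (455, 346, 33, 35) 0.7712 0.2663 0.0826
w4 white (547, 221, 11, 16) 0.6285 0.4058 0.0187
w4 red (549, 0, 91, 146) 0.5013 0.5319 0.218
w4 red (189, 190, 60, 67) 0.4512 0.11 0.0752
```

```bash
python3 -m handwheel '[25,-33,0,0,0,0.14,85, 25,-33,0,0,0,0.14,85, 25,-33,0,0,0,0.14,85, 23,-30,-10,0,0,0.14,85, 0,0,0,0,0,0.12,85]'; python3 -m handwheel '[0,0,0,0,0,0,85, 0,0,0,0,0,0,85]'
```

```text
time_s: 11.45
eef_pos: [0.5741, 0.0675, 0.1906]
tcp_rot: [[-0.979, -0.203, -0.0], [-0.203, 0.979, 0.002], [0.0, 0.002, -1.0]]
contact_force: [-1.4, 1.0, -0.3]
grip_width: 0.998
time_s: 11.65
eef_pos: [0.5743, 0.067, 0.1892]
tcp_rot: [[-0.98, -0.2, -0.003], [-0.2, 0.98, 0.002], [0.002, 0.003, -1.0]]
contact_force: [-0.3, 1.4, -0.2]
grip_width: 0.994
```

Lateral error is about 1 mm. I descend in two parts and check before reaching the lid.

```bash
python3 -m handwheel '[0,1,-25,0,0,0,85, 0,0,-25,0,0,0,85, 0,0,-18,0,0,0,85, 0,0,0,0,0,0,85, 0,0,0,0,0,0,85]'
```

```text
time_s: 12.15
eef_pos: [0.5731, 0.0724, 0.1209]
tcp_rot: [[-0.982, -0.191, -0.0], [-0.191, 0.982, 0.003], [-0.0, 0.003, -1.0]]
contact_force: [-0.3, -0.2, 0.9]
grip_width: 0.997
```

```bash
python3 -m handwheel '[1,-4,-10,0,0,0,85, 0,0,-20,0,0,0,85, 0,0,0,0,0,0,85, 0,0,0,0,0,0,85]'
```

```text
time_s: 12.55
eef_pos: [0.5761, 0.0691, 0.0932]
tcp_rot: [[-0.982, -0.189, 0.005], [-0.189, 0.982, 0.003], [-0.006, 0.002, -1.0]]
contact_force: [0.2, 0.3, 0.7]
grip_width: 0.993
```

```bash
python3 -m handwheel '[0,0,-16,0,0,0,85, 0,0,-13,0,0,0,85, 0,0,0,0,0,0,85, 0,0,0,0,0,0,85]'
```

```text
time_s: 12.95
eef_pos: [0.5781, 0.0691, 0.0666]
tcp_rot: [[-0.982, -0.189, 0.01], [-0.189, 0.982, 0.004], [-0.01, 0.002, -1.0]]
contact_force: [0.2, 0.6, 0.5]
grip_width: 0.994
```

```bash
python3 -m handwheel '[-4,-1,-6,-0.004,0.01,0,85, 0,0,-2,0,0,0,85, 0,0,0,0,0,0,85]'; python3 -m handwheel '[0,0,0,0,0,0,30, 0,0,0,0,0,0,30, 0,0,0,0,0,0,30, 0,0,0,0,0,0,30]'
```

```text
time_s: 13.25
eef_pos: [0.5745, 0.0681, 0.0594]
tcp_rot: [[-0.982, -0.188, 0.001], [-0.188, 0.982, -0.0], [-0.001, -0.0, -1.0]]
contact_force: [-0.1, 0.4, -0.3]
grip_width: 0.995
time_s: 13.65
eef_pos: [0.5749, 0.068, 0.06]
tcp_rot: [[-0.982, -0.188, 0.002], [-0.188, 0.982, -0.0], [-0.002, -0.001, -1.0]]
contact_force: [-0.3, -0.4, -1.8]
grip_width: 0.685
```

```bash
python3 -m handwheel '[0,0,30,0,0,0,30, 0,0,40,0,0,0,30, 0,0,40,0,0,0,30, 0,0,40,0,0,0,30, 0,0,0,0,0,0,30]'; python3 -m handwheel '[-12,40,0,0,0,0.126,30, -12,40,0,0,0,0.126,30, -12,40,0,0,0,0.126,30, -12,40,0,0,0,0.126,30, -12,40,0,0,0,0.126,30]'; python3 -m handwheel '[-12,40,0,0,0,0.126,30, -12,36,0,0,0,0.126,30, 0,0,0,0,0,0,30, 0,0,0,0,0,0,30]'
```

```text
time_s: 14.15
eef_pos: [0.5711, 0.0676, 0.2122]
tcp_rot: [[-0.982, -0.188, -0.006], [-0.188, 0.982, -0.001], [0.007, -0.0, -1.0]]
contact_force: [1.1, -0.3, -2.9]
grip_width: 0.688
time_s: 14.65
eef_pos: [0.5097, 0.2681, 0.2093]
tcp_rot: [[-0.674, -0.739, -0.005], [-0.739, 0.674, -0.006], [0.008, -0.001, -1.0]]
contact_force: [-0.2, -0.1, -3.4]
grip_width: 0.689
time_s: 15.05
eef_pos: [0.4805, 0.3513, 0.2042]
tcp_rot: [[-0.45, -0.893, -0.008], [-0.893, 0.45, -0.01], [0.013, 0.003, -1.0]]
contact_force: [0.1, -1.1, -2.4]
grip_width: 0.686
```

```bash
python3 -m handwheel '[8,-5,-15,0.01,-0.008,-0.03,30, 0,0,-30,0,0,0,30, 0,0,-15,0,0,0,30, 0,0,0,0,0,0,30, 0,0,0,0,0,0,30]'
```

```text
time_s: 15.55
eef_pos: [0.4892, 0.3416, 0.1404]
tcp_rot: [[-0.485, -0.875, -0.002], [-0.875, 0.485, -0.002], [0.003, 0.001, -1.0]]
contact_force: [-0.1, -1.0, -2.3]
grip_width: 0.693
```

```bash
python3 -m handwheel '[0,5,-15,0,0,0,30, 0,0,-10,0,0,0,30, 0,0,0,0,0,0,30, 0,0,0,0,0,0,30]'
python3 - <<'E'
from h import *
d,s=wshot("w5");e=__import__("cell").get_image("scene")
a=d["frame"][20:340,160:480,::-1];b=cv2.resize(e["frame"][100:228,270:418,::-1],(370,320),interpolation=cv2.INTER_CUBIC)
cv2.imwrite("pics/m5.png",np.hstack([a,b]))
E
```

```text
time_s: 15.95
eef_pos: [0.4912, 0.3457, 0.1177]
tcp_rot: [[-0.488, -0.873, 0.001], [-0.873, 0.488, -0.001], [0.0, -0.001, -1.0]]
contact_force: [-0.1, -0.6, -2.2]
grip_width: 0.687
```

View pics/m5.png

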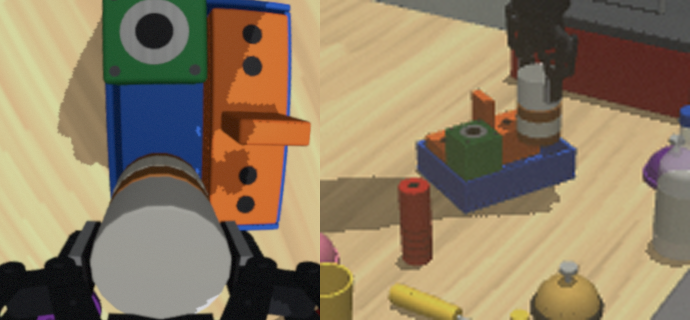

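Wrist view: guide seated flat and parallel beside the housing; the jar hangs over the empty end with clearance to guide edge and walls.

```bash
python3 -m handwheel '[-2,1,-12,0,0,0,30, 0,0,-10,0,0,0,30, 0,0,0,0,0,0,30, 0,0,0,0,0,0,30]'
```

```text
time_s: 16.45
eef_pos: [0.4891, 0.347, 0.0946]
tcp_rot: [[-0.488, -0.873, 0.002], [-0.873, 0.488, 0.0], [-0.001, -0.001, -1.0]]
contact_force: [-0.8, -0.5, -3.0]
grip_width: 0.686
```

```bash
python3 -m handwheel '[0,0,-12,0,0,0,30, 0,0,-9,0,0,0,30, 0,0,0,0,0,0,30]'; python3 -m handwheel '[0,0,-4,0,0,0,30, 0,0,0,0,0,0,30]'
```

```text
time_s: 16.75
eef_pos: [0.4891, 0.347, 0.0718]
tcp_rot: [[-0.488, -0.873, 0.002], [-0.873, 0.488, 0.0], [-0.001, -0.001, -1.0]]
contact_force: [0.1, -0.9, -2.6]
grip_width: 0.691
time_s: 16.95
eef_pos: [0.4889, 0.3468, 0.067]
tcp_rot: [[-0.488, -0.873, 0.001], [-0.873, 0.488, -0.0], [-0.0, -0.001, -1.0]]
contact_force: [0.3, 0.6, -2.9]
grip_width: 0.685
```

```bash
python3 -m handwheel '[0,0,-2.5,0,0,0,30]'; python3 -m handwheel '[0,0,-1,0,0,0,30]'
```

```text
time_s: 17.05
eef_pos: [0.4897, 0.3474, 0.0658]
tcp_rot: [[-0.488, -0.873, 0.003], [-0.873, 0.488, 0.001], [-0.002, -0.002, -1.0]]
contact_force: [-5.8, -4.7, 36.5]
grip_width: 0.687
time_s: 17.15
eef_pos: [0.4897, 0.3476, 0.066]
tcp_rot: [[-0.488, -0.873, 0.003], [-0.873, 0.488, 0.002], [-0.003, -0.002, -1.0]]
contact_force: [-3.8, -2.5, 7.7]
grip_width: 0.685
```

```bash
python3 -m handwheel '[0,0,0,0,0,0,80, 0,0,0,0,0,0,80, 0,0,0,0,0,0,80, 0,0,20,0,0,0,80, 0,0,40,0,0,0,75]'; python3 -m handwheel '[0,0,40,0,0,0,75, 0,0,40,0,0,0,75, -1,-40,10,0,0,0,75, -1,-44,0,0,0,0,75, -1,-44,0,0,0,0,75]';  python3 -m handwheel '[-1,-44,0,0,0,0,75, -1,-42,0,0,0,0,75, 0,0,0,0,0,0,75]'
python3 - <<'E'
from h import *
d,s=wshot("w6");f=d["frame"];print(s["time_s"],s["eef_pos"],s["tcp_rot"].round(3))
for nm,lo,hi,z in(("white",(0,0,140),(179,45,255),.101),("red",(0,150,50),(5,255,255),.105)):
    for c in blobs(f,lo,hi,80)[:6]:
        w=wray(c[:,0],z,d,s).astype(np.float32);(x,y),r=cv2.minEnclosingCircle(w);print(nm,cv2.boundingRect(c),round(x,4),round(y,4),round(2*r,4))
e=__import__("cell").get_image("top");np.savez("pics/top3.npz",**e)
a=f[0:340,160:480,::-1];b=cv2.resize(e["frame"][180:290,150:270,::-1],(370,340),interpolation=cv2.INTER_CUBIC)
cv2.imwrite("pics/m6.png",np.hstack([a,b]))
E
```

```text
time_s: 17.65
eef_pos: [0.4883, 0.3465, 0.1238]
tcp_rot: [[-0.488, -0.873, -0.001], [-0.873, 0.488, -0.001], [0.002, 0.0, -1.0]]
contact_force: [0.8, 0.9, -0.6]
grip_width: 0.879
time_s: 18.15
eef_pos: [0.4877, 0.2213, 0.2224]
tcp_rot: [[-0.481, -0.876, 0.008], [-0.876, 0.481, 0.005], [-0.008, -0.005, -1.0]]
contact_force: [-0.0, -0.0, -0.1]
grip_width: 0.883
time_s: 18.45
eef_pos: [0.4851, 0.1285, 0.2236]
tcp_rot: [[-0.484, -0.875, 0.011], [-0.875, 0.484, 0.004], [-0.009, -0.008, -1.0]]
contact_force: [-0.3, 0.7, -0.3]
grip_width: 0.879
18.45 [0.48511742 0.12848317 0.22358047] [[-0.484 -0.875  0.011]
 [-0.875  0.484  0.004]
 [-0.009 -0.008 -1.   ]]
white (147, 6, 49, 53) 0.5323 -0.0684 0.0522
white (69, 134, 60, 97) 0.6933 0.0024 0.1228
white (185, 363, 19, 20) 0.7663 0.276 0.0567
white (81, 109, 17, 25) 0.6626 -0.0534 0.0281
white (159, 217, 15, 15) 0.6403 0.0862 0.018
white (147, 112, 52, 38) 0.5789 0.0142 0.0647
red (305, 113, 43, 46) 0.4581 0.0898 0.0387
red (446, 364, 44, 36) 0.4391 0.5034 0.1256
```

View pics/m6.png

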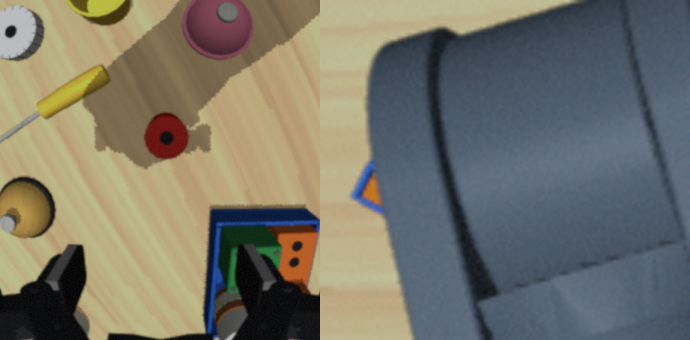

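Roller top seen at image (326,136), directly from above: (0.458, 0.090), diameter 38.7 mm – agrees with the top camera.

```bash
python3 -m handwheel '[-14,-20,0,-0.004,0.011,0,70, -13,-19,-20,0,0,0,70, 0,0,-30,0,0,0,70, 0,0,0,0,0,0,70, 0,0,0,0,0,0,70]'
```

```text
time_s: 19.05
eef_pos: [0.46, 0.0966, 0.1734]
tcp_rot: [[-0.477, -0.879, 0.003], [-0.879, 0.477, 0.003], [-0.004, -0.001, -1.0]]
contact_force: [0.3, -0.8, 0.3]
grip_width: 0.824
```

```bash
python3 -m handwheel '[-1,-7,-18,0,0,0,70, 0,0,-25,0,0,0,70, 0,0,0,0,0,0,70, 0,0,0,0,0,0,70]'
```

```text
time_s: 19.45
eef_pos: [0.4631, 0.0933, 0.1345]
tcp_rot: [[-0.473, -0.881, 0.009], [-0.881, 0.473, 0.005], [-0.009, -0.006, -1.0]]
contact_force: [-0.3, -0.1, 1.0]
grip_width: 0.821
```

```bash
python3 -m handwheel '[-5,-4,-6,-0.005,0.009,0,70, 0,0,-25,0,0,0,70, 0,0,-20,0,0,0,70, 0,0,0,0,0,0,70, 0,0,0,0,0,0,70]'
```

```text
time_s: 19.95
eef_pos: [0.461, 0.0904, 0.0876]
tcp_rot: [[-0.472, -0.882, 0.007], [-0.882, 0.472, 0.001], [-0.004, -0.006, -1.0]]
contact_force: [0.4, 0.4, -0.3]
grip_width: 0.819
```

```bash
python3 -m handwheel '[-3,-1,-12,-0.001,0.007,0,70, 0,0,-9,0,0,0,70, 0,0,0,0,0,0,70]'; python3 -m handwheel '[0,0,0,0,0,0,20, 0,0,0,0,0,0,20, 0,0,0,0,0,0,20, 0,0,0,0,0,0,20, 0,0,0,0,0,0,20]'
```

```text
time_s: 20.25
eef_pos: [0.4592, 0.0896, 0.0674]
tcp_rot: [[-0.472, -0.882, 0.002], [-0.882, 0.472, 0.0], [-0.001, -0.002, -1.0]]
contact_force: [0.3, -0.3, -0.6]
grip_width: 0.819
time_s: 20.75
eef_pos: [0.4595, 0.0896, 0.068]
tcp_rot: [[-0.472, -0.882, 0.003], [-0.882, 0.472, 0.0], [-0.001, -0.002, -1.0]]
contact_force: [0.4, -0.4, -2.0]
grip_width: 0.432
```

```bash
python3 -m handwheel '[0,0,30,0,0,0,20, 0,0,40,0,0,0,20, 0,0,45,0,0,0,20, 0,0,35,0,0,0,20, 0,0,0,0,0,0,20]'; python3 -m handwheel '[4,40,0,0,0,0,20, 4,42,0,0,0,0,20, 4,42,0,0,0,0,20, 4,42,0,0,0,0,20, 2,34,0,0,0,0,20]'; python3 -m handwheel '[0,0,0,0,0,0,20, 0,0,0,0,0,0,20]'
python3 - <<'E'
from h import *
d,s=wshot("w7");f=d["frame"]
for nm,lo,hi,z in(("ring",(0,0,110),(179,50,255),.096),("green",(50,100,30),(85,255,255),.096)):
    for c in blobs(f,lo,hi,80)[:6]:
        w=wray(c[:,0],z,d,s).astype(np.float32);(x,y),r=cv2.minEnclosingCircle(w);print(nm,cv2.boundingRect(c),round(x,4),round(y,4),round(2*r,4))
E
```

```text
time_s: 21.25
eef_pos: [0.4566, 0.089, 0.2221]
tcp_rot: [[-0.472, -0.882, -0.002], [-0.882, 0.472, -0.001], [0.002, 0.001, -1.0]]
contact_force: [1.1, -0.0, -1.5]
grip_width: 0.43
time_s: 21.75
eef_pos: [0.4744, 0.2913, 0.2204]
tcp_rot: [[-0.48, -0.878, -0.001], [-0.878, 0.48, -0.003], [0.003, -0.001, -1.0]]
contact_force: [0.4, -0.0, -1.2]
grip_width: 0.429
time_s: 21.95
eef_pos: [0.4736, 0.2954, 0.2173]
tcp_rot: [[-0.475, -0.88, -0.004], [-0.88, 0.475, -0.004], [0.005, 0.002, -1.0]]
contact_force: [0.0, -0.6, -2.3]
grip_width: 0.426
ring (0, 221, 146, 179) 1.2656 0.3474 1.1584
ring (25, 15, 44, 129) 0.6885 0.0248 0.1662
ring (307, 113, 42, 41) 0.4427 0.2549 0.0358
ring (89, 12, 46, 42) 0.5784 0.0534 0.0663
ring (83, 102, 13, 18) 0.6421 0.1053 0.02
ring (138, 224, 32, 17) 0.6453 0.253 0.0386
green (296, 101, 65, 64) 0.4429 0.2547 0.0747
```

```bash
python3 -m handwheel '[1,0,-20,0.004,-0.004,0,20, 0,0,-18,0,0,0,20, 0,0,0,0,0,0,20, 0,0,0,0,0,0,20]'
python3 - <<'E'
from h import *
d,s=wshot("w8");e=__import__("cell").get_image("scene")
a=d["frame"][20:340,160:480,::-1];b=cv2.resize(e["frame"][100:228,270:418,::-1],(370,320),interpolation=cv2.INTER_CUBIC)
cv2.imwrite("pics/m8.png",np.hstack([a,b]))
E
```

```text
time_s: 22.4
eef_pos: [0.4745, 0.2912, 0.1781]
tcp_rot: [[-0.479, -0.878, -0.0], [-0.878, 0.479, -0.0], [0.0, 0.0, -1.0]]
contact_force: [-0.2, -0.3, -1.1]
grip_width: 0.432
```

View pics/m8.png

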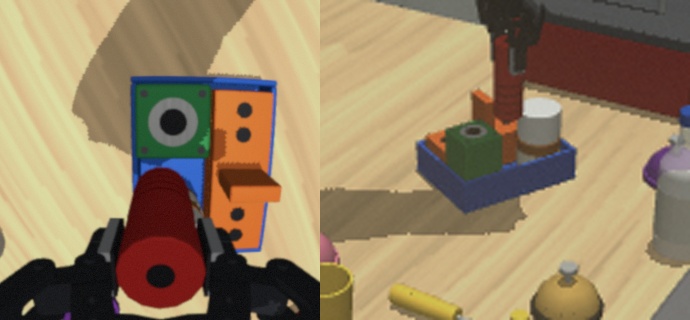

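Jar stands upright at the far end (lid at ~(541,107) in the picture), roller above the gap. I check the jar's lid position from the scene camera, with the housing's ring as a reference.

```bash
python3 - <<'E'
from h import *
from cell import get_image
d=get_image("scene");f=d["frame"];K=d["camera_matrix"];T=d["cam_to_world"]
print("ring?",ray((270+153/2.5,100+131/2.5),.096,K,T))
c=[x for x in blobs(f,(0,0,150),(179,40,255),20) if 340<x[:,0,0].mean()<375 and 130<x[:,0,1].mean()<165]
for x in c:
    print(cv2.boundingRect(x)); w=ray(x[:,0],.101,K,T); 
    for sel in [x[:,0]]:
        l,t,wd,h=cv2.boundingRect(x); 
        # ellipse height at top: circle d=60 -> use top edge & left/right extents
        print("centre from width:", [ray((l+wd/2-.5,t+k),.101,K,T).round(4).tolist() for k in (5,6,7,8)], "top edge",ray((l+wd/2-.5,t),.101,K,T).round(4))
E
```

```text
ring? [[0.4452261  0.25161567]]
(351, 139, 16, 8)
centre from width: [[[0.499, 0.3383]], [[0.5024, 0.332]], [[0.5057, 0.3257]], [[0.5091, 0.3196]]] top edge [[0.4817 0.3704]]
```

```bash
python3 -m handwheel '[1,4,0,0,0,0,20, 0,0,0,0,0,0,20, 0,0,0,0,0,0,20]'
```

```text
time_s: 22.85
eef_pos: [0.4768, 0.2966, 0.1804]
tcp_rot: [[-0.479, -0.878, 0.003], [-0.878, 0.479, 0.002], [-0.003, -0.002, -1.0]]
contact_force: [0.6, -0.2, -1.3]
grip_width: 0.429
```

```bash
python3 -m handwheel '[0,1,-10,0,0,0,20, 0,0,-8,0,0,0,20, 0,0,0,0,0,0,20]'
```

```text
time_s: 23.15
eef_pos: [0.4768, 0.2979, 0.161]
tcp_rot: [[-0.478, -0.878, 0.004], [-0.878, 0.478, 0.002], [-0.004, -0.002, -1.0]]
contact_force: [-0.0, -0.4, -0.8]
grip_width: 0.43
```

```bash
python3 -m handwheel '[-1,-2,-8,-0.002,0.004,0,20, 0,0,-6,0,0,0,20, 0,0,0,0,0,0,20]'
```

```text
time_s: 23.45
eef_pos: [0.4752, 0.2954, 0.1449]
tcp_rot: [[-0.478, -0.878, -0.002], [-0.878, 0.478, -0.001], [0.002, 0.001, -1.0]]
contact_force: [-0.8, -0.2, -1.2]
grip_width: 0.428
```

```bash
python3 -m handwheel '[0,0,-12,0,0,0,20, 0,0,-10,0,0,0,20, 0,0,0,0,0,0,20]'
```

```text
time_s: 23.75
eef_pos: [0.4752, 0.2953, 0.1209]
tcp_rot: [[-0.478, -0.878, -0.002], [-0.878, 0.478, -0.001], [0.002, 0.001, -1.0]]
contact_force: [-0.1, -0.4, -1.8]
grip_width: 0.431
```

```bash
python3 -m handwheel '[0,0,-12,0,0,0,20, 0,0,-8,0,0,0,20, 0,0,0,0,0,0,20]'
```

```text
time_s: 24.05
eef_pos: [0.4752, 0.2953, 0.0998]
tcp_rot: [[-0.478, -0.878, -0.002], [-0.878, 0.478, -0.001], [0.002, 0.002, -1.0]]
contact_force: [0.1, -0.4, -1.6]
grip_width: 0.433
```

```bash
python3 -m handwheel '[0,0,-10,0,0,0,20, 0,0,-10,0,0,0,20, 0,0,0,0,0,0,20]'; python3 -m handwheel '[0,0,-3,0,0,0,20, 0,0,0,0,0,0,20]'
```

```text
time_s: 24.35
eef_pos: [0.4755, 0.2956, 0.0789]
tcp_rot: [[-0.478, -0.878, -0.001], [-0.878, 0.478, -0.0], [0.001, 0.001, -1.0]]
contact_force: [-0.5, -0.5, -1.8]
grip_width: 0.428
time_s: 24.55
eef_pos: [0.4755, 0.2955, 0.0755]
tcp_rot: [[-0.478, -0.878, -0.002], [-0.878, 0.478, -0.0], [0.001, 0.001, -1.0]]
contact_force: [-0.2, 0.4, -2.3]
grip_width: 0.43
```

```bash
python3 -m handwheel '[0,0,-2.5,0,0,0,20]'; python3 -m handwheel '[0,0,-1,0,0,0,20]'
```

```text
time_s: 24.65
eef_pos: [0.4759, 0.2959, 0.0737]
tcp_rot: [[-0.478, -0.878, -0.001], [-0.878, 0.478, 0.0], [-0.0, 0.001, -1.0]]
contact_force: [-5.7, -1.5, 39.9]
grip_width: 0.43
time_s: 24.75
eef_pos: [0.476, 0.2961, 0.0738]
tcp_rot: [[-0.478, -0.878, 0.0], [-0.878, 0.478, 0.001], [-0.001, 0.0, -1.0]]
contact_force: [-5.3, -3.6, 13.9]
grip_width: 0.429
```

```bash
python3 -m handwheel '[0,0,0,0,0,0,54, 0,0,0,0,0,0,54, 0,0,0,0,0,0,54, 0,0,20,0,0,0,54, 0,0,40,0,0,0,54]'; python3 -m handwheel '[0,0,45,0,0,0,54, 0,0,45,0,0,0,30, 20,-22,5,0,0,0,0, 32,-35,0,0,0,0,0, 32,-35,0,0,0,0,0]';  python3 -m handwheel '[32,-35,0,0,0,0,0, 32,-35,0,0,0,0,0, 32,-35,0,0,0,0,0, 0,0,0,0,0,0,0, 0,0,0,0,0,0,0]'
python3 - <<'E'
from h import *
d,s=wshot("w9");f=d["frame"];print(s["time_s"],s["eef_pos"])
for c in blobs(f,(12,80,60),(24,230,255),150)[:4]:
    x,y,w,h=cv2.boundingRect(c);print("brass",x,y,w,h)
e=__import__("cell").get_image("top");np.savez("pics/top4.npz",**e)
f2=e["frame"]
b=cv2.resize(f2[180:290,150:270,::-1],(370,340),interpolation=cv2.INTER_CUBIC)
cv2.imwrite("pics/m9.png",np.hstack([f[0:340,140:500,::-1],b]))
E
```

```text
time_s: 25.25
eef_pos: [0.4741, 0.2949, 0.1314]
tcp_rot: [[-0.478, -0.878, -0.005], [-0.878, 0.478, -0.002], [0.005, 0.003, -1.0]]
contact_force: [0.7, -0.0, -0.4]
grip_width: 0.63
time_s: 25.75
eef_pos: [0.559, 0.2054, 0.2369]
tcp_rot: [[-0.471, -0.882, 0.003], [-0.882, 0.471, 0.003], [-0.004, -0.001, -1.0]]
contact_force: [0.5, 0.3, -0.1]
grip_width: 0.0
time_s: 26.25
eef_pos: [0.6621, 0.0907, 0.236]
tcp_rot: [[-0.475, -0.88, 0.005], [-0.88, 0.475, 0.003], [-0.005, -0.003, -1.0]]
contact_force: [0.5, 0.4, -0.1]
grip_width: -0.003
26.25 [0.6620545  0.09066836 0.2359993 ]
brass 234 0 406 340
brass 283 136 113 146
brass 87 0 186 288
brass 122 0 38 59
```

View pics/m9.png

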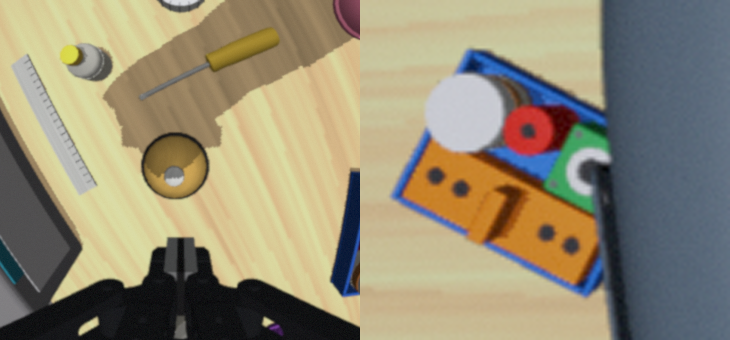

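All four stand upright in the tote, side by side. In the wrist view the bell's plunger is at full-frame pixel (314,175).

```bash
python3 - <<'E'
from h import *
import pickle
from cell import observe
d,s=pickle.load(open("pics/w9.pkl","rb"))
print("plunger",wray((314,175),.062,d,s),"dome rim",wray((315,166),.015,d,s))
s=observe();print(s["eef_pos"])
E
```

```text
plunger [[0.66710377 0.08772343]] dome rim [[0.6669635 0.0876633]]
[0.66132791 0.09166996 0.23613186]
```

```bash
python3 -m handwheel '[6,-4,-30,-0.003,0.005,0,0, 0,0,-45,0,0,0,0, 0,0,-45,0,0,0,0, 0,0,-20,0,0,0,0, 0,0,0,0,0,0,0]'; python3 -m handwheel '[0,0,0,0,0,0,0]'
```

```text
time_s: 26.85
eef_pos: [0.6641, 0.0944, 0.0955]
tcp_rot: [[-0.466, -0.885, 0.006], [-0.885, 0.466, 0.001], [-0.003, -0.005, -1.0]]
contact_force: [-0.1, 0.3, 0.3]
grip_width: 0.001
time_s: 26.95
eef_pos: [0.6636, 0.0955, 0.0963]
tcp_rot: [[-0.465, -0.885, 0.006], [-0.885, 0.465, 0.001], [-0.003, -0.004, -1.0]]
contact_force: [1.3, 0.5, 0.0]
grip_width: 0.002
```

```bash
python3 -m handwheel '[4,-8,-10,-0.001,0.006,0,0, 0,0,-10,0,0,0,0, 0,0,0,0,0,0,0, 0,0,0,0,0,0,0]'
```

```text
time_s: 27.35
eef_pos: [0.6701, 0.0882, 0.0795]
tcp_rot: [[-0.464, -0.886, 0.006], [-0.886, 0.464, 0.001], [-0.003, -0.005, -1.0]]
contact_force: [0.5, 0.5, 1.1]
grip_width: -0.002
```

```bash
python3 -m handwheel '[-3,-1,-9,-0.001,0.006,0,0, 0,0,-5,0,0,0,0, 0,0,0,0,0,0,0]'; python3 -m handwheel '[0,0,-5,0,0,0,0, 0,0,0,0,0,0,0]'
```

```text
time_s: 27.65
eef_pos: [0.6673, 0.087, 0.0652]
tcp_rot: [[-0.464, -0.886, 0.001], [-0.886, 0.464, -0.0], [-0.0, -0.001, -1.0]]
contact_force: [1.1, -0.4, -0.2]
grip_width: -0.003
time_s: 27.85
eef_pos: [0.6676, 0.087, 0.0601]
tcp_rot: [[-0.464, -0.886, 0.001], [-0.886, 0.464, -0.0], [-0.001, -0.001, -1.0]]
contact_force: [-2.3, -0.4, 2.5]
grip_width: -0.003
```

Plunger touched (2.5 N at 2 mm down). Now I press to the stop.

```bash
python3 -m handwheel '[0,0,-4,0,0,0,0, 0,0,0,0,0,0,0]'; python3 -m handwheel '[0,0,-3,0,0,0,0]'
```

```text
time_s: 28.05
eef_pos: [0.6678, 0.087, 0.0565]
tcp_rot: [[-0.464, -0.886, 0.002], [-0.886, 0.464, 0.0], [-0.001, -0.002, -1.0]]
contact_force: [-2.6, -1.1, 4.5]
grip_width: 0.002
time_s: 28.15
eef_pos: [0.6679, 0.087, 0.0541]
tcp_rot: [[-0.464, -0.886, 0.003], [-0.886, 0.464, 0.0], [-0.001, -0.002, -1.0]]
contact_force: [-1.4, -0.5, 6.0]
grip_width: 0.005
```

```bash
python3 -m handwheel '[0,0,-2,0,0,0,0]'; python3 -m handwheel '[0,0,-1.5,0,0,0,0]'
```

```text
time_s: 28.25
eef_pos: [0.668, 0.087, 0.0538]
tcp_rot: [[-0.464, -0.886, 0.004], [-0.886, 0.464, 0.0], [-0.002, -0.003, -1.0]]
contact_force: [-6.8, -1.1, 23.8]
grip_width: 0.004
time_s: 28.35
eef_pos: [0.6679, 0.087, 0.054]
tcp_rot: [[-0.464, -0.886, 0.005], [-0.886, 0.464, 0.0], [-0.003, -0.004, -1.0]]
contact_force: [-5.3, -1.0, 14.0]
grip_width: 0.004
```

The stop is reached: force rose from 6 to 24 N at z = 54 mm. I retreat and do a last numerical check.

```bash
python3 -m handwheel '[0,0,15,0,0,0,0, 0,0,35,0,0,0,0, 0,0,45,0,0,0,0, 0,0,45,0,0,0,0, -10,-40,0,0,0,0,0]'; python3 -m handwheel '[-20,-44,0,0,0,0,0, -20,-44,0,0,0,0,0, -20,-44,0,0,0,0,0, -20,-44,0,0,0,0,0, 0,0,0,0,0,0,0]'
python3 - <<'E'
from h import *
from cell import *
e=get_image("top");f,K,T=e["frame"],e["camera_matrix"],e["cam_to_world"]
C=np.array([.441,.315]);a=np.radians(-118.65);A=np.array([[np.cos(a),-np.sin(a)],[np.sin(a),np.cos(a)]])
for nm,lo,hi,z in(("red",(0,150,60),(5,255,255),.111),("jar/ring/white",(0,0,165),(179,40,255),.101),("green",(50,100,40),(85,255,255),.096),("orange",(6,150,60),(14,255,255),.056)):
    for c in blobs(f,lo,hi)[:7]:
        w=ray(c[:,0],z,K,T).astype(np.float32);(x,y),(p,q),_=cv2.minAreaRect(w);x,y=cv2.minEnclosingCircle(w)[0];t=(np.array([x,y])-C)@A*1000
        if abs(t[0])<90 and abs(t[1])<70:print(nm,"tote mm",t.round(1),"size",round(p*1000),round(q*1000))
f0,_,_=load("top0");m=f[128:158,278:312].astype(int)-f0[128:158,278:312];print("bell diff",abs(m).mean())
hs=cv2.cvtColor(f,cv2.COLOR_RGB2HSV)[132:155,283:308];mm=(hs[...,1]<75)&(hs[...,2]>110);ys,xs=np.nonzero(mm);print("plunger px",len(xs),xs.mean()+283,ys.mean()+132)
for nm,b in(("glue",(345,118,25,25)),("gear",(358,170,30,30)),("planter",(348,214,32,32)),("cleaner",(195,94,42,42)),("driver",(324,140,16,78)),("spool",(425,78,92,88)),("ruler",(302,92,82,15))):
    x,y,w,h=b;print(nm,abs(f[y:y+h,x:x+w].astype(int)-f0[y:y+h,x:x+w]).mean().round(1),end=" ")
s=observe();print(s["time_s"],s["eef_pos"],s["contact_force"])
E
```

```text
time_s: 28.85
eef_pos: [0.6571, 0.0499, 0.1974]
tcp_rot: [[-0.46, -0.888, 0.003], [-0.888, 0.46, 0.001], [-0.002, -0.003, -1.0]]
contact_force: [1.4, -0.5, 0.4]
grip_width: -0.001
time_s: 29.35
eef_pos: [0.5738, -0.1338, 0.1989]
tcp_rot: [[-0.459, -0.888, 0.007], [-0.888, 0.459, -0.001], [-0.002, -0.007, -1.0]]
contact_force: [-0.8, 0.7, 0.2]
grip_width: -0.002
red tote mm [ 5.6 43.3] size 48 32
jar/ring/white tote mm [-53.7  26.1] size 57 58
jar/ring/white tote mm [53.  31.7] size 33 32
green tote mm [54.5 35. ] size 62 60
orange tote mm [ -1.5 -37. ] size 21 50
bell diff 20.641503267973857
plunger px 71 294.2957746478873 139.5211267605634
glue 23.8 gear 24.2 planter 21.2 cleaner 22.5 driver 23.6 spool 55.3 ruler 25.3 29.4 [ 0.57490542 -0.13203434  0.19888405] [0.17019914 0.33667069 0.06593605]
```

```bash
python3 -c "
from cell import *
print(job_done())"
```

```text
the job is handed in; nothing more can be done
None
```

The order is packed and the bell rung; I handed the job in at about 29 s of the 72 s allowed. The guide, tub and roller were each lowered until the wrist force showed contact with the tote's floor, then released. Those contact readings were 54, 37 and 40 N.

**Tote:** The last picture, taken before the bell press, shows all four upright and side by side.

**Bell:** The force climbed from 2.5 to 6 N and then jumped to 24 N at z = 54 mm, which is the 8 mm stop. I then backed off. The plunger looks the same from above as at the start, though that view says little about its height.

**Last checks from the top camera, after the press:**
- **Tub, roller and housing:** They are within a few millimetres of plan. The tub reads 2–3 mm farther towards the wall than where I released it, about as much as this camera reads off for the housing.
- **Guide:** The colour mask caught only its fin, so its position rests on the earlier picture.
- **Bystanders:** The check was inconclusive. The picture differed by 20–25 grey levels everywhere, which I put down to brightness, and by 55 at the spool, which I took to be the arm blocking the view. I saw no contact with anything outside the job during the moves.

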